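# Unclip the clutch-parts case and put away the spare bearing

## Robot

A 7-joint arm with a two-finger parallel gripper is mounted at the origin on a cart in front of the work surface, level with it; the furniture and walls round the work are solid. World frame = base frame: x ahead of the robot, y to its left, z up, the work surface at z = 0. Lengths are in m, angles in rad, forces in N, time in s.
With the tool pointing down it reaches from about 0.4 to 0.875 m from the base axis. Payload 19.3 kg.
Tool frame: the origin (TCP) lies between the finger pads; the fingertips stand 19 mm ahead of it and the grasp point (between the pads) is the TCP; z points along the fingers, y is the direction in which the jaws open and shut (so a half turn about z gives the same grasp; the last joint's range is limited). The gripper opens to 85 mm and grips with 20 to 120 N. Pads are 22 mm wide; open, the fingers measure 114 mm over their backs; the gripper's body (76 mm by 85 mm) begins 54 mm behind the grasp point. The pads swing forward as they close: fully open they stand 13 mm farther back than shut.
Start: joints at [1.061, 0.521, -0.036, 1.599, 0.021, 1.021, -0.113], TCP at [0.266, -0.566, 0.25] pointing down, gripper open.
Joint ranges: [-2.91, 2.91], [-0.3, 2.13], [-1.5, 1.42], [0.17, 2.43], [-1.26, 4.41], [0.16, 1.93], [-2.52, 2.52]. Speed limits (rad/s): [1.89, 1.89, 2.39, 2.39, 3.01, 3.01, 3.01].

## Interface

Orientations are given as [roll, pitch, yaw] about the fixed x, y, z axes, in that order (R = Rz(yaw) Ry(pitch) Rx(roll)).
In Python, from workcell import status, imaging, bot gives the robot as it stands.
- The arm moves only by the shell command python3 -m handwheel 'ROWS' [FORCE]. ROWS is JSON, a list of rows, each an object with "offset": the shift along the tool's x, y, z in mm, a list of three; "rot": the turn, a rotation vector about the tool's x, y, z in degrees, a list of three; "claw": the opening, from -1 (shut) to 1 (fully open). A call has 1 to 12 rows; each row shifts and turns the commanded pose from where the row before left it, along the tool's axes as they then stand; what a row does not reach is not made up. A row lasts 1/10 s, in which the tool goes at most 50 mm and 8.59 degrees, less where a joint would pass 70% of its speed; a pose out of reach is approached as far as the arm can. A call is refused whole if a number of a shift passes 50 or a number of a turn 8.59, either way. A call with a gripper value outside its range is refused whole. The fingers move at their own pace and stop on an object; FORCE is the grip in N (left out, the last holds). Time passes only in rows, so rows that do not move let the fingers close. It gives the time, the measured TCP pose, the force and the opening at its end, in the units of the state.
- status.observe(): the state, without advancing time (a new reading comes with each control period).
- imaging.grab_frame(name): name is "scene" or "top" or "wrist"; returns a dict with "color" (480x640x3 uint8, red, green, blue), "range_z" (480x640 float32, m along the optical axis (not along the pixel's ray), 0 where there is no reading), "fx", "fy", "cx", "cy" (pixels), "camera_from_world" (4x4, takes a point from world to camera coordinates). Camera axes: x right, y down, z forward; pixel columns grow to the right and rows downward; lengths in m; the calibration is good to about 2 mm. The wrist camera is an equidistant fisheye: a pixel r from the principal point sees the ray r / f radians off the axis. A picture is of the moment at which its call begins.
- bot.job_done(): hands the job in, once; it reports no verdict.
Trained networks look in the newest picture that a camera, given by its name, has taken for a name from the list of things; names that differ only in an ending like _2 or _b are one class to them, and where a whole thing is asked for, a point or a joint stands for the part that bears it (a point fixed in the world has none). Each returns a list of dicts, best first, with "conf" (0 to 1); they miss things now and then, are a little off and sometimes report something else, mostly with a low value. They report only what shows in the picture. A call takes as long as a camera call. They do not tell look-alikes from the thing itself.
- imaging.regions_of(thing, camera): "region" (480x640 bool, what is visible of it) and "box" ([centre column, centre row, width, height] in pixels, round what is visible of it).
- imaging.mark_of(thing, camera): "uv" ([column, row] in pixels: a listed point, or the origin of a listed thing).
The state is a dict: "clock": time; "qpos": joint angles; "qd": joint speeds; "joint_efforts": joint torques, N m; "position": TCP position; "tool_rot": TCP orientation; "force": force on the tool from outside, world axes, zero at the start; "moment": the same for the moment, N m; "grip_width": finger opening in m.
Only numpy, scipy, OpenCV 4.12 (cv2) and the standard library are available. Lean on these libraries where they do the work, as an engineer would, in place of code of your own. Each camera call takes 0.05 s, during which the arm holds its last target.

## Task

Flip both sprung clips fully open, off the two ends of the lid of the grey clutch-parts case, then lift the lid off by its handle and lay it flat, right way up, on the clear bench to the left of the case. Then put the spare bearing, the ball bearing lying on the bench to the right of the case, flat into the small empty pocket at the right-hand end of the case. Leave the coil spring in its pocket and all the other things on the bench where they lie.

Things in the scene. Friction and masses are not known exactly. Their poses are not given: they have to be found in the camera images.
- case: grey steel clutch-parts case fixed to the bench, 104 (x) x 164 (y) x 46 mm high without lid, walls and floor 4 mm. Origin: middle of underside; y runs to its left-hand end seen from the robot (yaw within 0.35 rad), z up. A partition (top 8 mm below the rim) leaves a big pocket (86 mm in y) at the +y end and a small one (66 mm in y) at the -y end, both 96 mm in x, 42 mm deep
- clip_left (a joint): sprung steel bale clip at the case's +y end, hinge along case x at case y +91, z 12 mm. 0 = shut, hook 10 mm over the lid's edge; grows as the clip swings outward and down to 1.2 rad = fully open, at its stop. Over-centre spring: below 0.45 rad it pulls shut (0.3 N m, 5 to 6 N at the tab), beyond that it throws the clip open and holds it there
- clip_right (a joint): the same clip, mirrored, at the case's -y end (hinge at case y = -91 mm, z = 12 mm); 0 shut, swings outward to -y, 1.2 rad fully open.
- clip_left_tab (a point): middle of the clip's thumb tab: plate 30 mm wide (case x), 3 mm thick, rising from the hook and leaning outward 0.35 rad, 54 to 80 mm above the bench when shut; point then at case y +95, z 66 mm; moves with the clip. Push it outward from its inner side with closed fingertips above the lid. The hook's top is 54.5 mm up and reaches inward to case y 74 mm
- clip_right_tab (a point): the same point on the other clip, at case y = -95 mm, z = 66 mm when shut.
- lid: loose flat plain steel lid, 108 x 168 x 4 mm, about 0.25 kg, with a black bridge handle. Origin: middle of the plate's underside; axes as the case's when on it. A 4 mm lip under the plate locates it in the case mouth with about 3 mm play, so on the bench the origin is 4 mm up; shut on the case it is 46 mm up, plate top 50 mm.
- lid_handle (a point): middle of the handle's bar, 28 mm above the lid's origin; the bar is 84 mm along the lid's y, 14 mm wide (x), 12 mm high, posts at both ends 35 mm from the middle.
- lid_spot (a point): point on the bench in the middle of a clear patch to the left of the case (about 120 mm in x, 190 mm in y), large enough for the lid laid with its length along world y; not prescribed to the millimetre.
- spare_bearing: loose ball bearing lying flat on the bench to the right of the case, 52 mm outside diameter, 15 mm high, steel, bore 25 mm or so. Origin: centre of its underside.
- damper_spring: dark coil spring, 22 x 42 x 22 mm, that lies on its side in the big pocket under the lid, already where it belongs. Origin: under its middle
- small_pocket (a point): centre of the floor of the small, empty pocket (case x = 0, y = -45 mm, z = 4 mm), 42 mm below the rim.
- big_pocket (a point): centre of the floor of the big pocket (case x = 0, y = +35 mm, z = 4 mm).
- bolt_c: bystander: dark hex bolt lying down, 22 x 69 x 26 mm; origin under its middle
- nut_b: bystander: hex nut, 24 x 28 x 12 mm, fixed; origin under its middle
- oil_can: bystander: oil can with a long spout, 68 x 96 x 177 mm, fixed; origin under its middle
- rivet_tin: bystander: round blue tin, 61 mm across, 37 mm high, fixed; origin under its middle
- spanner_b: bystander: open-ended spanner, 26 x 156 x 8 mm, fixed; origin under its middle
- spring_a: bystander: coil spring lying down, 26 x 49 x 26 mm; origin under its middle
- punch: bystander: steel punch, 12 x 130 x 12 mm; origin under its middle
- v_block: bystander: V block, 60 x 50 x 34 mm, fixed; origin under its middle
Not all that is in view belongs to the job. What is shaped like the spare_bearing but green is not meant.

How it is judged:
On the way, in this order (a step that is already met when the one before it is completed fails the run):
1. both clips flipped fully off the lid while the lid still lies on the case (value of joint each of clip_left, clip_right above 0.95 rad and distance between lid and case below 0.052 m), for 0.2 s.
2. the lid lies flat, right way up and released, on the bench to the left of the case (height (world z) of lid below 0.008 m and angle between lid's own z axis and vertical below 0.06 rad and y of lid in the frame of case above 0.15 m and linear speed of lid below 0.02 m/s and contact force between lid and the fingers below 0.1 N), for 0.2 s.
At the end, for the whole second after the job is handed in: Both clips open past 0.95 rad; lid released, flat (0.06 rad), right way up on the bench, over 150 mm from the case middle towards case +y; spare bearing at rest flat on the small pocket floor (26 mm in x, 11 mm in y of its centre); coil spring still in the big pocket (all of step 2 and value of joint each of clip_left, clip_right above 0.95 rad and x of spare_bearing in the frame of small_pocket between -0.026 and 0.026 m and y of spare_bearing in the frame of small_pocket between -0.011 and 0.011 m and z of spare_bearing in the frame of small_pocket below 0.006 m and angle between spare_bearing's own z axis and vertical below 0.08 rad and x of damper_spring in the frame of big_pocket between -0.048 and 0.048 m and y of damper_spring in the frame of big_pocket between -0.043 and 0.043 m and z of damper_spring in the frame of big_pocket below 0.03 m and linear speed of spare_bearing below 0.02 m/s); the robot touches nothing.
It fails at once if a bystander is moved by more than 30 mm (distance of any of bolt_c, spring_a, punch from where it was at the start of the episode above 0.03 m).
It also fails if it takes over 64 s, if anything falls off the work surface, if the arm or the gripper's body presses on something with over 40 N, if the wrist force passes 120 N, or if a joint passes its speed limit or range.

## Working session

There is one attempt and no reset: what is moved stays moved. The work goes in short steps, Python scripts to look and compute and a shell command to move; the robot and the scene stay as the last step left them, time stands still between calls to the robot, and variables do not carry over. Pictures are saved under pics/ and viewed, and the job is handed in when it is done.

```bash
mkdir -p pics; ls
python3 - <<'E'
from workcell import status, imaging, bot
import cv2
print(status.observe())
for n in ("scene","top","wrist"):
    f=imaging.grab_frame(n); cv2.imwrite(f"pics/{n}0.png",f["color"][:,:,::-1])
    print(n,f["fx"],f["fy"],f["cx"],f["cy"],f["camera_from_world"].round(3).tolist() if hasattr(f["camera_from_world"],'round') else f["camera_from_world"])
E
```

```text
pics
{'clock': 0.0, 'qpos': array([ 1.06077555,  0.52200357, -0.0363437 ,  1.60001629,  0.02119321,
        1.02111181, -0.11279985]), 'qd': array([-0.00154908,  0.000827  ,  0.00201305,  0.00066299,  0.00121085,
        0.00024702, -0.00024851]), 'joint_efforts': array([ 3.94699919e-04, -9.27101827e+01,  1.97934575e+00, -3.69922149e+01,
        1.76330935e-02,  8.52133351e-03,  4.06969298e-05]), 'position': array([ 0.26594865, -0.56523253,  0.24972908]), 'tool_rot': array([-3.14044045e+00,  6.95890274e-05,  4.39821732e-01]), 'force': array([-0.30987643, -0.24603637,  0.41225567]), 'moment': array([ 0.01825212, -0.01686183, -0.07515636]), 'grip_width': 0.08522425649068077}
scene 521.8821417050173 521.8821417050173 321.2911188001603 237.13832442939386 [[0.889, -0.458, 0.011, -0.451], [-0.344, -0.684, -0.643, 0.323], [0.302, 0.568, -0.765, 1.165], [0.0, 0.0, 0.0, 1.0]]
top 443.7792810221765 443.7792810221765 321.0920986964463 241.61135116820302 [[-0.02, -1.0, -0.002, 0.135], [-0.982, 0.02, -0.188, 0.553], [0.188, -0.001, -0.982, 1.222], [0.0, 0.0, 0.0, 1.0]]
wrist 371.64829954431775 371.64829954431775 322.4721089729149 241.20780176109608 [[0.427, -0.904, -0.002, -0.625], [-0.857, -0.405, 0.319, -0.042], [-0.29, -0.135, -0.948, 0.381], [0.0, 0.0, 0.0, 1.0]]
```

View pics/scene0.png

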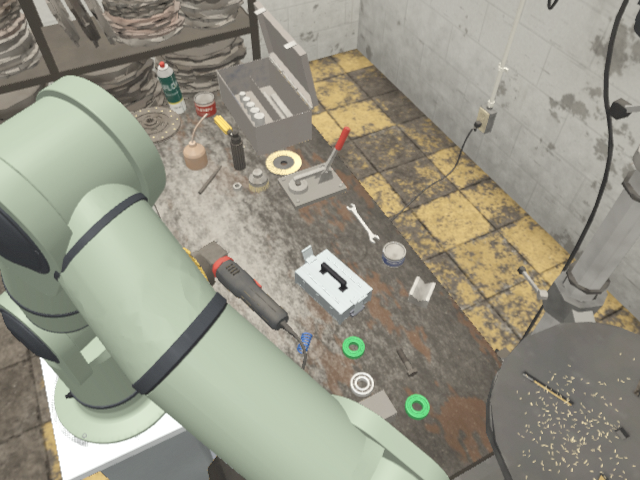

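View pics/top0.png

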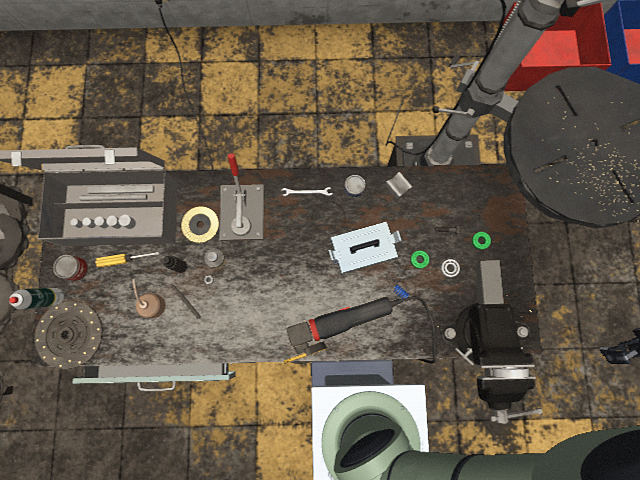

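```bash
cat > h.py <<'E'
from workcell import status, imaging, bot
import numpy as np, cv2
from scipy.spatial.transform import Rotation as R
def cam(n):
    return imaging.grab_frame(n)
def atz(f,uv,z):
    T=np.array(f["camera_from_world"]); Ri=T[:3,:3].T; o=-Ri@T[:3,3]
    d=Ri@np.array([(uv[0]-f["cx"])/f["fx"],(uv[1]-f["cy"])/f["fy"],1.])
    return o+d*(z-o[2])/d[2]
def cloud(f):
    T=np.array(f["camera_from_world"]); Ri=T[:3,:3].T
    v,u=np.mgrid[:480,:640]; z=f["range_z"]
    P=np.stack([(u-f["cx"])/f["fx"]*z,(v-f["cy"])/f["fy"]*z,z],-1)
    W=(P-T[:3,3])@T[:3,:3]   # Ri @ (p-t)
    W[z<=0]=np.nan
    return W
E
python3 - <<'E'
from h import *
for n in("top","scene"):
    f=cam(n);W=cloud(f)
    for t in ["case","clip_left_tab","clip_right_tab","lid","lid_handle","lid_spot","spare_bearing","small_pocket","oil_can","v_block","rivet_tin","bolt_c","spring_a","punch","nut_b","spanner_b"]:
        for r in imaging.mark_of(t,n)[:3]:
            u,v=r["uv"];ui,vi=int(round(u)),int(round(v))
            p=W[vi,ui] if 0<=vi<480 and 0<=ui<640 else None
            print(n,t,round(r["conf"],2),np.round(r["uv"],1),"surf",np.round(p,3),"z0",atz(f,r["uv"],0).round(3))
E
```

```text
top case 0.27 [307.7 189.8] surf [0.727 0.16  0.004] z0 [0.729 0.161 0.   ]
top clip_left_tab 0.59 [335.4 254.1] surf [0.519 0.085 0.054] z0 [0.527 0.082 0.   ]
top clip_right_tab 0.54 [396.8 234.3] surf [ 0.57  -0.092  0.071] z0 [ 0.584 -0.104  0.   ]
top lid 0.56 [365.  247.2] surf [0.533 0.001 0.079] z0 [ 0.546 -0.007  0.   ]
top lid_handle 0.64 [366.7 243.1] surf [ 0.544 -0.005  0.079] z0 [ 0.559 -0.013  0.   ]
top lid_handle 0.23 [355.3 186.5] surf [0.726 0.019 0.036] z0 [0.736 0.015 0.   ]
top lid_spot 0.72 [250.2 286.5] surf [0.438 0.335 0.001] z0 [0.436 0.334 0.   ]
top spare_bearing 0.7 [422.2 256.2] surf [ 0.516 -0.175  0.002] z0 [ 0.516 -0.176  0.   ]
top spare_bearing 0.54 [448.5 268.9] surf [ 0.476 -0.251 -0.002] z0 [ 0.476 -0.252  0.   ]
top spare_bearing 0.53 [481.9 240.6] surf [ 0.558 -0.359 -0.002] z0 [ 0.559 -0.358  0.   ]
top small_pocket 0.68 [365.2 250.1] surf [ 0.53  -0.002  0.045] z0 [ 0.538 -0.008  0.   ]
top small_pocket 0.54 [377.5 249.5] surf [ 0.528 -0.039  0.053] z0 [ 0.539 -0.044  0.   ]
top oil_can 0.7 [151.8 303. ] surf [0.39  0.594 0.071] z0 [0.394 0.
[... 2083 characters left out ...]
91 0.067] z0 [0.531 0.14  0.   ]
scene v_block 0.82 [419.6 298.2] surf [ 0.714 -0.131  0.024] z0 [ 0.725 -0.119  0.   ]
scene v_block 0.37 [360.9 297.8] surf [ 0.562 -0.095  0.081] z0 [ 0.593 -0.051  0.   ]
scene rivet_tin 0.57 [396.3 257.9] surf [ 0.722 -0.005  0.036] z0 [0.742 0.016 0.   ]
scene bolt_c 0.67 [404.  361.5] surf [ 0.588 -0.254  0.015] z0 [ 0.595 -0.248  0.   ]
scene punch 0.6 [210.  181.4] surf [0.395 0.513 0.007] z0 [0.396 0.519 0.   ]
scene nut_b 0.64 [235.3 184.3] surf [0.455 0.458 0.017] z0 [0.46  0.473 0.   ]
scene nut_b 0.33 [396.6 257.5] surf [ 0.724 -0.007  0.038] z0 [0.744 0.017 0.   ]
scene spanner_b 0.48 [361.6 223.5] surf [0.716 0.156 0.01 ] z0 [0.721 0.165 0.   ]
```

The scene has the case at top ≈(365,247), the clips at (335,254) and (396,234), and the handle at (366,244). A grinder lies between the case and the robot. There are three ring candidates in the top view: green (420,259), green (482,240) and steel (450,268). The steel one fits the description. Next I'll take enlarged crops and fit the pose.

Run:
```python
from h import *
f=cam("top");W=cloud(f);g=cam("scene");V=cloud(g)
for nm,C in(("top",W),("scene",V)):
    m=(C[...,2]>.044)&(C[...,2]<.053)&(C[...,0]>.45)&(C[...,0]<.62)&(abs(C[...,1])<.12)
    p=C[m][:,:2].astype(np.float32)*1000
    r=cv2.minAreaRect(p); print(nm,len(p),r,np.median(C[m][:,2]))
    m=(C[...,2]>.068)&(C[...,2]<.085)&(C[...,0]>.45)&(C[...,0]<.62)&(abs(C[...,1])<.06)
    p=C[m][:,:2].astype(np.float32)*1000
    print(" bar",cv2.minAreaRect(p),p.mean(0),len(p))
    for s in (1,-1):
        m=(C[...,2]>.057)&(C[...,2]<.09)&(C[...,0]>.45)&(C[...,0]<.62)&(s*C[...,1]>.062)&(s*C[...,1]<.13)
        print(" tab",s,C[m].mean(0).round(4),C[m].min(0).round(3),C[m].max(0).round(3),m.sum())
    # bearing
    m=(C[...,2]>.009)&(C[...,2]<.02)&(C[...,0]>.43)&(C[...,0]<.53)&(C[...,1]<-.215)&(C[...,1]>-.29)
    p=C[m][:,:2].astype(np.float32)*1000; print(" bearing",cv2.minEnclosingCircle(p),cv2.minAreaRect(p),len(p))
    m=(C[...,2]>.02)&(C[...,0]>.25)&(C[...,0]<.46)&(C[...,1]>-.15)&(C[...,1]<.3)
    print(" grinder",C[m].min(0).round(3),C[m].max(0).round(3))
    m=(C[...,2]>.012)&(C[...,0]>.35)&(C[...,0]<.52)&(C[...,1]>.2)&(C[...,1]<.46)
    print(" on spot",m.sum(), C[m].min(0).round(3) if m.sum() else '',C[m].max(0).round(3) if m.sum() else '')
a=cv2.resize(f["color"][200:360,230:500],None,fx=2.9,fy=2.9,interpolation=cv2.INTER_CUBIC)
cv2.imwrite("pics/topcrop.png",a[:,:,::-1])
a=cv2.resize(g["color"][230:430,270:450],None,fx=3,fy=3,interpolation=cv2.INTER_CUBIC)
cv2.imwrite("pics/scenecrop.png",a[:,:,::-1])
```

```text
top 1759 ((540.2931518554688, -0.31809234619140625), (109.28372192382812, 180.9295654296875), 14.352758407592773) 0.04966311837642591
 bar ((539.7532348632812, -0.3029632568359375), (13.768099784851074, 82.80447387695312), 15.153592109680176) [5.393441e+02 9.046068e-03] 149
 tab 1 [0.5156 0.0926 0.072 ] [0.5   0.073 0.057] [0.53  0.102 0.085] 43
 tab -1 [ 0.5631 -0.0919  0.071 ] [ 0.549 -0.101  0.057] [ 0.58  -0.074  0.083] 64
 bearing ((478.187744140625, -254.21083068847656), 26.632905960083008) ((478.6689453125, -253.7286376953125), (48.46929168701172, 51.93851089477539), 43.05207824707031) 197
 grinder [ 0.25 -0.15  0.02] [0.427 0.221 0.136]
 on spot 198 [0.448 0.407 0.012] [0.52  0.46  0.064]
scene 2012 ((539.06396484375, -1.8603286743164062), (110.57403564453125, 184.507080078125), 15.019425392150879) 0.049843103543840264
 bar ((538.099853515625, -1.0669631958007812), (14.935870170593262, 83.89761352539062), 13.752341270446777) [537.50885    -3.1350396] 192
 tab 1 [0.5138 0.0918 0.0701] [0.499 0.072 0.057] [0.53  0.103 0.084] 96
 tab -1 [ 0.5597 -0.0946  0.0741] [ 0.546 -0.104  0.057] [ 0.578 -0.077  0.084] 47
 bearing ((476.5791015625, -255.11143493652344), 27.15467643737793) ((476.43572998046875, -254.59786987304688), (51.73516845703125, 50.06147003173828), 81.67094421386719) 336
 grinder [ 0.25  -0.149  0.02 ] [0.429 0.22  0.136]
 on spot 199 [0.447 0.403 0.012] [0.52  0.457 0.063]
```

View pics/topcrop.png

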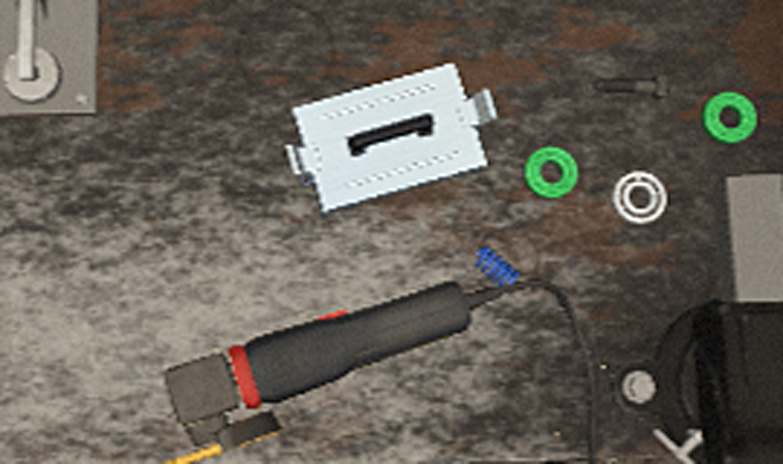

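View pics/scenecrop.png

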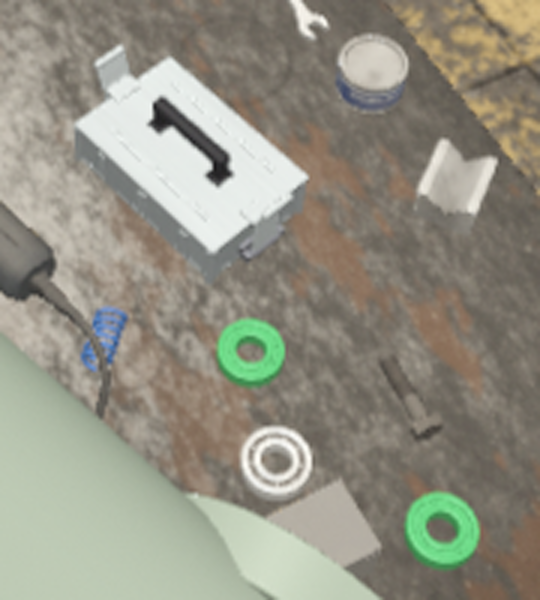

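White/steel ring at top (450,268), world ≈(0.477,-0.254), 52 mm across and about 15 mm high. It fits the spare bearing, and both other rings are green. Case: centre ≈(0.539,-0.001), yaw ≈0.25 rad. Before crossing, I'll check the vise height on the path.

```bash
cat >> h.py <<'E'
C0=np.array([0.539,-0.001]); YAW=0.25
def case2w(x,y): 
    c,s=np.cos(YAW),np.sin(YAW); return C0+np.array([c*x-s*y,s*x+c*y])
def go(target,yaw=None):
    "prints tool-axes shift mm from measured pose to target, and yaw turn about tool z in deg"
    s=status.observe(); M=R.from_euler('xyz',s["tool_rot"])
    d=M.inv().apply(np.array(target)-s["position"])*1000
    print("clock",round(s["clock"],2),"pos",s["position"].round(4),"rpy",s["tool_rot"].round(3),"F",s["force"].round(1),"w",round(s["grip_width"],4))
    print("shift",d.round(1))
    if yaw is not None:
        rv=(M.inv()*R.from_euler('xyz',[np.pi,0,yaw])).as_rotvec(degrees=True); print("rot",rv.round(2))
        # shift in rotated frame, if rotated first
        print("shift after rot",(R.from_euler('xyz',[np.pi,0,yaw]).inv().apply(np.array(target)-s["position"])*1000).round(1))
E
python3 - <<'E'
from h import *
f=cam("top");W=cloud(f)
for x0 in np.arange(.15,.6,.1):
    print(round(x0,2),[round(float(np.nanmax(W[(W[...,0]>x0)&(W[...,0]<x0+.1)&(W[...,1]>y0)&(W[...,1]<y0+.1)][:,2],initial=-1)),2) for y0 in np.arange(-.65,.0,.1)])
print(case2w(0,-62),case2w(0,.062))
go([*case2w(0,-.062),.25],1.8208)
E
```

```text
0.15 [-0.8, 0.35, 0.18, 0.74, 0.82, 0.01, 0.01]
0.25 [0.33, 0.37, 0.14, 0.13, 0.03, 0.08, 0.1]
0.35 [-1.0, 0.01, 0.12, 0.12, 0.06, 0.09, 0.1]
0.45 [0.29, 0.01, 0.1, 0.1, 0.02, 0.06, 0.09]
0.55 [0.3, 0.3, 0.2, 0.03, 0.03, 0.09, 0.08]
[ 15.87804547 -60.07357015] [0.52366095 0.05907257]
clock 2.0 pos [ 0.2661 -0.5655  0.2503] rpy [-3.142  0.     0.44 ] F [-0.   0.6 -0.1] w 0.0855
shift [ 4.756e+02 -3.337e+02  3.000e-01]
rot [ -0.    -0.   -79.13]
shift after rot [4.174e+02 4.041e+02 3.000e-01]
```

```bash
python3 -m handwheel '[{"offset":[36,-25,0],"rot":[0,0,0],"claw":-1},{"offset":[36,-25,0],"rot":[0,0,0],"claw":-1},{"offset":[36,-25,0],"rot":[0,0,0],"claw":-1},{"offset":[36,-25,0],"rot":[0,0,0],"claw":-1},{"offset":[36,-25,0],"rot":[0,0,0],"claw":-1},{"offset":[36,-25,0],"rot":[0,0,0],"claw":-1},{"offset":[36,-25,0],"rot":[0,0,0],"claw":-1},{"offset":[36,-25,0],"rot":[0,0,0],"claw":-1},{"offset":[36,-25,0],"rot":[0,0,0],"claw":-1},{"offset":[36,-25,0],"rot":[0,0,0],"claw":-1},{"offset":[36,-25,0],"rot":[0,0,0],"claw":-1},{"offset":[36,-25,0],"rot":[0,0,0],"claw":-1}]' 60; python3 -m handwheel '[{"offset":[0,0,0],"rot":[0,0,-8.5],"claw":-1},{"offset":[0,0,0],"rot":[0,0,-8.5],"claw":-1},{"offset":[0,0,0],"rot":[0,0,-8.5],"claw":-1},{"offset":[0,0,0],"rot":[0,0,-8.5],"claw":-1},{"offset":[0,0,0],"rot":[0,0,-8.5],"claw":-1},{"offset":[0,0,0],"rot":[0,0,-8.5],"claw":-1},{"offset":[0,0,0],"rot":[0,0,-8.5],"claw":-1},{"offset":[0,0,0],"rot":[0,0,-8.5],"claw":-1},{"offset":[0,0,0],"rot":[0,0,-8.5],"claw":-1},{"offset":[0,0,0],"rot":[0,0,-2.6],"claw":-1}]'
python3 - <<'E'
from h import *
go([*case2w(0,-.062),.081],1.8208)
E
```

```text
clock: 3.2
position: [0.53, -0.1085, 0.2505]
tool_rot: [3.141, -0.0, 0.44]
force: [0.1, -1.0, 0.6]
grip_width: -0.0001
clock: 4.2
position: [0.5292, -0.1103, 0.2503]
tool_rot: [3.142, -0.0, 1.826]
force: [0.5, 0.2, -0.5]
grip_width: 0.0003
clock 4.2 pos [ 0.5292 -0.1103  0.2503] rpy [ 3.142 -0.     1.826] F [ 0.5  0.2 -0.5] w 0.0003
shift [ 41.3  36.7 169.3]
rot [ 0.  -0.   0.3]
shift after rot [ 41.5  36.5 169.3]
```

```bash
python3 -m handwheel '[{"offset":[21,18,0],"rot":[0,0,0.3],"claw":-1},{"offset":[20,18,20],"rot":[0,0,0],"claw":-1},{"offset":[0,0,40],"rot":[0,0,0],"claw":-1},{"offset":[0,0,40],"rot":[0,0,0],"claw":-1},{"offset":[0,0,35],"rot":[0,0,0],"claw":-1},{"offset":[0,0,20],"rot":[0,0,0],"claw":-1},{"offset":[0,0,10],"rot":[0,0,0],"claw":-1},{"offset":[0,0,0],"rot":[0,0,0],"claw":-1}]'
python3 - <<'E'
from h import *
go([*case2w(0,-.062),.081],1.8208)
for n in ("scene","top"):
    f=cam(n); a=f["color"][200:360,230:500] if n=="top" else f["color"][180:380,220:460]
    cv2.imwrite(f"pics/a_{n}.png",cv2.resize(a,None,fx=2.9,fy=2.9)[:,:,::-1])
E
```

```text
clock: 5.0
position: [0.5538, -0.0615, 0.0846]
tool_rot: [-3.14, -0.001, 1.815]
force: [-0.8, -0.3, 0.6]
grip_width: -0.0003
clock 5.0 pos [ 0.5538 -0.0615  0.0846] rpy [-3.140e+00 -1.000e-03  1.815e+00] F [-0.8 -0.3  0.6] w -0.0003
shift [0.3 0.7 3.6]
rot [-0.08 -0.03 -0.32]
shift after rot [0.3 0.7 3.6]
```

View pics/a_scene.png

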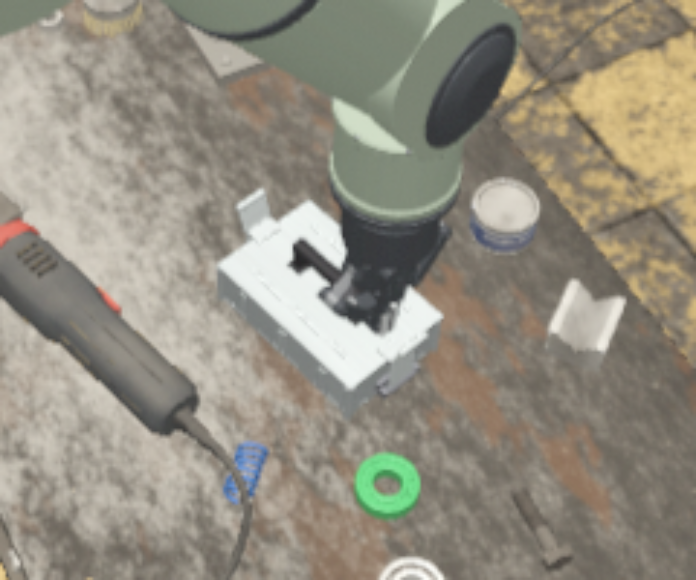

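The fingers (crop ≈360,300) are between the handle and the right tab (≈400,360). I'll push outward along case -y, which is tool -x.

```bash
python3 -m handwheel '[{"offset":[-6,0,1.5],"rot":[0,0,0],"claw":-1},{"offset":[-7,0,0],"rot":[0,0,0],"claw":-1},{"offset":[-8,0,0],"rot":[0,0,0],"claw":-1},{"offset":[-8,0,0],"rot":[0,0,0],"claw":-1},{"offset":[-8,0,0],"rot":[0,0,0],"claw":-1},{"offset":[-8,0,0],"rot":[0,0,0],"claw":-1},{"offset":[-8,0,0],"rot":[0,0,0],"claw":-1},{"offset":[-8,0,0],"rot":[0,0,0],"claw":-1},{"offset":[-8,0,0],"rot":[0,0,0],"claw":-1},{"offset":[0,0,0],"rot":[0,0,0],"claw":-1}]'
python3 - <<'E'
from h import *
go([*case2w(0,.062),.15],1.8208)
for n in ("scene",):
    f=cam(n); a=f["color"][180:380,220:460]
    cv2.imwrite(f"pics/b_{n}.png",cv2.resize(a,None,fx=2.9,fy=2.9)[:,:,::-1])
E
```

```text
clock: 6.1
position: [0.571, -0.1301, 0.0837]
tool_rot: [-3.142, 0.001, 1.813]
force: [-0.1, -0.8, 0.9]
grip_width: -0.0001
clock 6.1 pos [ 0.571  -0.1301  0.0837] rpy [-3.142e+00  1.000e-03  1.813e+00] F [-0.1 -0.8  0.9] w -0.0001
shift [195.   -0.5 -66.4]
rot [-0.    0.04 -0.42]
shift after rot [195.    1.  -66.3]
```

View pics/b_scene.png

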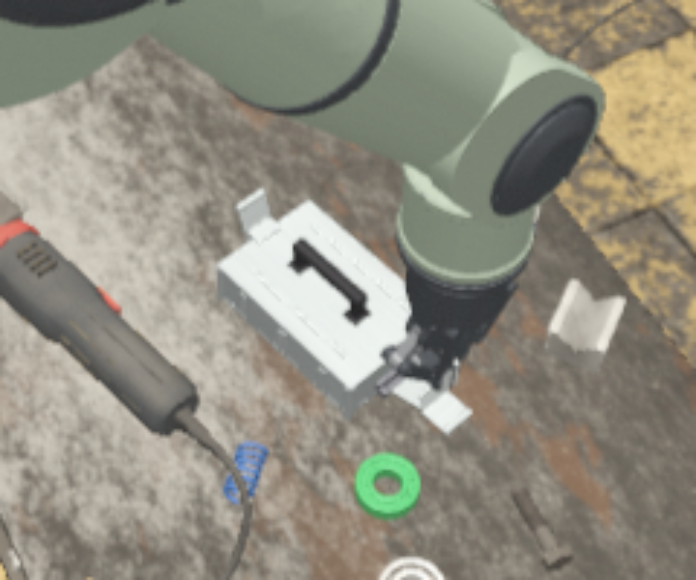

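The right clip is thrown open: its tab now lies out at crop (448,410). On to the left one.

```bash
python3 -m handwheel '[{"offset":[0,0,-30],"rot":[0,0,-0.4],"claw":-1},{"offset":[20,0,-25],"rot":[0,0,0],"claw":-1},{"offset":[40,0,0],"rot":[0,0,0],"claw":-1},{"offset":[45,0,0],"rot":[0,0,0],"claw":-1},{"offset":[45,0,0],"rot":[0,0,0],"claw":-1},{"offset":[33,0,0],"rot":[0,0,0],"claw":-1},{"offset":[12,0,0],"rot":[0,0,0],"claw":-1},{"offset":[0,0,25],"rot":[0,0,0],"claw":-1},{"offset":[0,0,25],"rot":[0,0,0],"claw":-1},{"offset":[0,0,8],"rot":[0,0,0],"claw":-1},{"offset":[0,0,0],"rot":[0,0,0],"claw":-1}]'
python3 - <<'E'
from h import *
go([*case2w(0,.062),.081],1.8208)
E
```

```text
clock: 7.25
position: [0.5219, 0.0602, 0.0801]
tool_rot: [-3.14, -0.0, 1.822]
force: [0.0, 0.5, 2.0]
grip_width: -0.0001
clock 7.25 pos [0.5219 0.0602 0.0801] rpy [-3.14  -0.     1.822] F [0.  0.5 2. ] w -0.0001
shift [-1.5  1.5 -0.9]
rot [-0.11 -0.01  0.07]
shift after rot [-1.5  1.5 -0.9]
```

```bash
python3 -m handwheel '[{"offset":[6,0.5,-1.5],"rot":[0,0,0],"claw":-1},{"offset":[7,0.5,-1],"rot":[0,0,0],"claw":-1},{"offset":[8,0,0],"rot":[0,0,0],"claw":-1},{"offset":[8,0,0],"rot":[0,0,0],"claw":-1},{"offset":[8,0,0],"rot":[0,0,0],"claw":-1},{"offset":[8,0,0],"rot":[0,0,0],"claw":-1},{"offset":[8,0,0],"rot":[0,0,0],"claw":-1},{"offset":[8,0,0],"rot":[0,0,0],"claw":-1},{"offset":[8,0,0],"rot":[0,0,0],"claw":-1},{"offset":[0,0,0],"rot":[0,0,0],"claw":-1}]'; python3 -m handwheel '[{"offset":[0,0,-30],"rot":[0,0,0],"claw":0.2},{"offset":[-20,0,-25],"rot":[0,0,0],"claw":0.2},{"offset":[-40,0,0],"rot":[0,0,0],"claw":0.2}]'
python3 - <<'E'
from h import *
go([*case2w(0,0),.14],1.8208)
f=cam("scene"); a=f["color"][180:380,220:460]
cv2.imwrite(f"pics/c_scene.png",cv2.resize(a,None,fx=2.9,fy=2.9)[:,:,::-1])
f=cam("top"); a=f["color"][200:360,230:500]
cv2.imwrite(f"pics/c_top.png",cv2.resize(a,None,fx=2.9,fy=2.9)[:,:,::-1])
E
```

```text
clock: 8.25
position: [0.5058, 0.1289, 0.0834]
tool_rot: [3.141, -0.001, 1.824]
force: [0.3, -0.5, 0.3]
grip_width: 0.0002
clock: 8.55
position: [0.5223, 0.0714, 0.1412]
tool_rot: [3.137, -0.001, 1.826]
force: [1.6, -0.2, -0.7]
grip_width: 0.0435
clock 8.55 pos [0.5223 0.0714 0.1412] rpy [ 3.137e+00 -1.000e-03  1.826e+00] F [ 1.6 -0.2 -0.7] w 0.0435
shift [-74.3  -2.1   1.2]
rot [ 0.26 -0.05  0.31]
shift after rot [-74.3  -1.7   1.2]
```

View pics/c_scene.png

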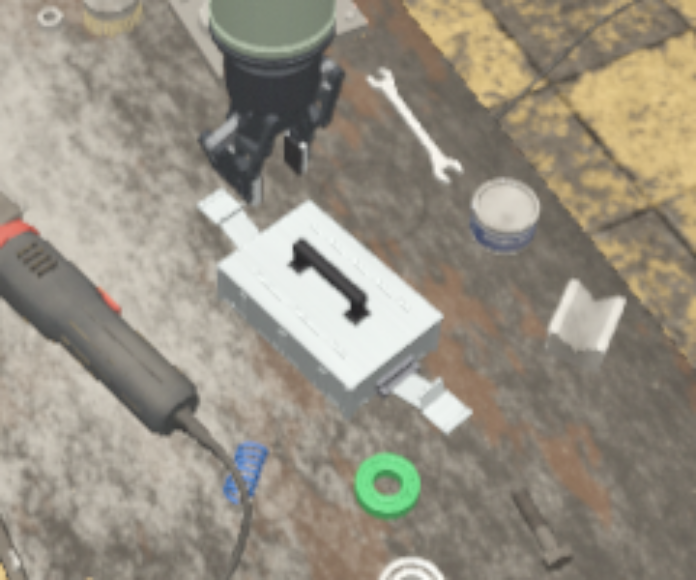

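View pics/c_top.png

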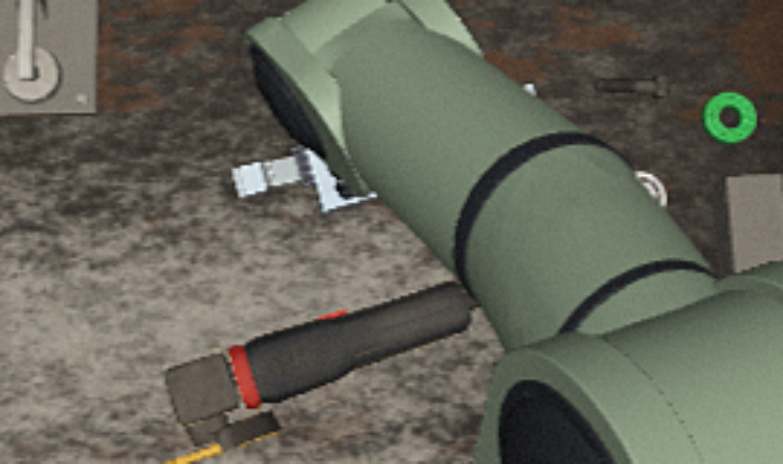

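Both clips are open, with tabs at crop (222,208) and (450,410). Next I'll grasp the handle bar.

```bash
python3 -m handwheel '[{"offset":[-30,-0.5,0],"rot":[0,0,0.3],"claw":0.2},{"offset":[-30,-0.5,0],"rot":[0,0,0],"claw":0.2},{"offset":[-14,-0.5,0],"rot":[0,0,0],"claw":0.2},{"offset":[0,0,25],"rot":[0,0,0],"claw":0.2},{"offset":[0,0,25],"rot":[0,0,0],"claw":0.2},{"offset":[0,0,12],"rot":[0,0,0],"claw":0.2},{"offset":[0,0,0],"rot":[0,0,0],"claw":0.2}]'
python3 - <<'E'
from h import *
go([*case2w(0,0),.076],1.8208)
E
python3 -m handwheel '[{"offset":[0,0,0],"rot":[0,0,0],"claw":-1},{"offset":[0,0,0],"rot":[0,0,0],"claw":-1},{"offset":[0,0,0],"rot":[0,0,0],"claw":-1},{"offset":[0,0,0],"rot":[0,0,0],"claw":-1}]' 100
```

```text
clock: 9.35
position: [0.5369, -0.0023, 0.075]
tool_rot: [-3.139, -0.001, 1.817]
force: [-0.4, -0.2, -0.3]
grip_width: 0.0511
clock 9.35 pos [ 0.5369 -0.0023  0.075 ] rpy [-3.139e+00 -1.000e-03  1.817e+00] F [-0.4 -0.2 -0.3] w 0.0511
shift [ 0.8  2.4 -1. ]
rot [-0.15 -0.05 -0.19]
shift after rot [ 0.8  2.4 -1. ]
clock: 9.75
position: [0.5384, -0.0027, 0.0776]
tool_rot: [3.14, 0.001, 1.817]
force: [-3.1, -0.4, 10.8]
grip_width: 0.0119
```

```bash
python3 -m handwheel '[{"offset":[0,0,-10],"rot":[0,0,0],"claw":-1},{"offset":[0,0,-25],"rot":[0,0,0],"claw":-1},{"offset":[0,0,-25],"rot":[0,0,0],"claw":-1},{"offset":[0,0,0],"rot":[0,0,0],"claw":-1}]'
python3 - <<'E'
from h import *
go([.44,.318,.13],np.pi/2)
f=cam("scene"); a=f["color"][180:380,220:460]
cv2.imwrite(f"pics/d_scene.png",cv2.resize(a,None,fx=2.9,fy=2.9)[:,:,::-1])
E
```

```text
clock: 10.15
position: [0.5392, -0.0027, 0.1398]
tool_rot: [3.137, 0.001, 1.817]
force: [0.3, 1.5, -3.1]
grip_width: 0.0115
clock 10.15 pos [ 0.5392 -0.0027  0.1398] rpy [3.137e+00 1.000e-03 1.817e+00] F [ 0.3  1.5 -3.1] w 0.0115
shift [335.3 -18.3   9.3]
rot [ 0.27  0.03 14.08]
shift after rot [320.7 -99.2   9.8]
```

View pics/d_scene.png

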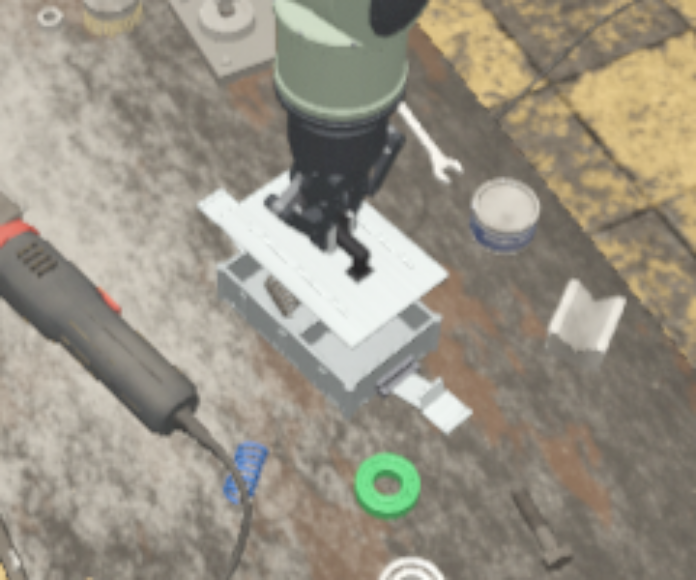

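The lid is held level above the case and the coil spring is still in its pocket at crop (282,295). Carrying it left.

```bash
python3 -m handwheel '[{"offset":[15,0,-15],"rot":[0,0,0],"claw":-1},{"offset":[30,-2,-5],"rot":[0,0,0],"claw":-1},{"offset":[38,-2,0],"rot":[0,0,0],"claw":-1},{"offset":[40,-2,0],"rot":[0,0,0],"claw":-1},{"offset":[40,-2,0],"rot":[0,0,0],"claw":-1},{"offset":[40,-2,0],"rot":[0,0,0],"claw":-1},{"offset":[40,-2,0],"rot":[0,0,0],"claw":-1},{"offset":[38,-2,0],"rot":[0,0,0],"claw":-1},{"offset":[30,-2,0],"rot":[0,0,0],"claw":-1},{"offset":[16,-2,0],"rot":[0,0,3],"claw":-1},{"offset":[8,0,0],"rot":[0,0,6],"claw":-1},{"offset":[0,0,0],"rot":[0,0,5],"claw":-1}]'; python3 -m handwheel '[{"offset":[0,0,10],"rot":[0,0,0],"claw":-1},{"offset":[0,0,0],"rot":[0,0,0],"claw":-1}]'
python3 - <<'E'
from h import *
go([.44,.318,.0365],np.pi/2)
f=cam("scene"); a=f["color"][110:310,150:390]
cv2.imwrite(f"pics/e_scene.png",cv2.resize(a,None,fx=2.9,fy=2.9)[:,:,::-1])
f=cam("top"); a=f["color"][200:360,130:400]
cv2.imwrite(f"pics/e_top.png",cv2.resize(a,None,fx=2.9,fy=2.9)[:,:,::-1])
E
```

```text
clock: 11.4
position: [0.4376, 0.3198, 0.1564]
tool_rot: [-3.141, -0.001, 1.571]
force: [0.3, 0.3, -2.9]
grip_width: 0.012
clock: 11.6
position: [0.4382, 0.3176, 0.145]
tool_rot: [-3.14, 0.001, 1.576]
force: [-1.5, -0.2, -3.0]
grip_width: 0.0117
clock 11.6 pos [0.4382 0.3176 0.145 ] rpy [-3.140e+00  1.000e-03  1.576e+00] F [-1.5 -0.2 -3. ] w 0.0117
shift [  0.6   2.  108.5]
rot [-0.09  0.07  0.28]
shift after rot [  0.4   1.8 108.5]
```

View pics/e_scene.png

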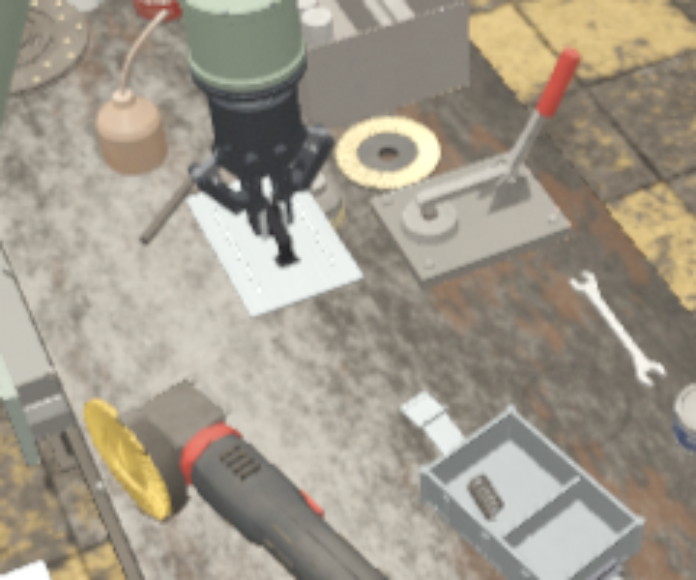

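View pics/e_top.png

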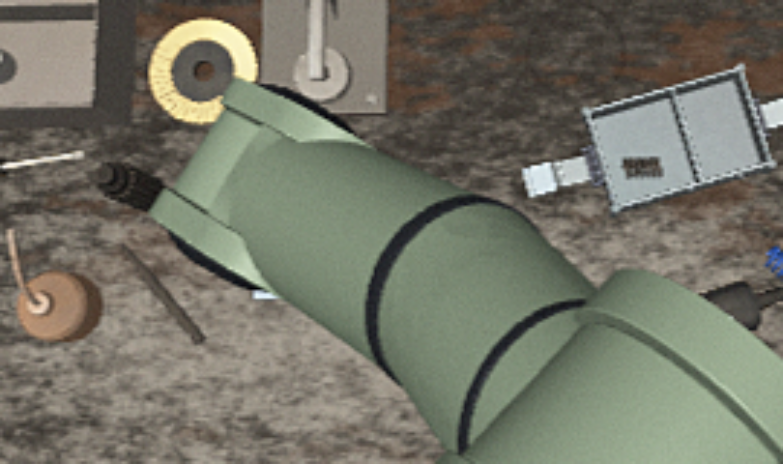

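The arm hides the spot in the top view, but it was measured before. I'll shift 25 mm back toward the case, away from the grey round thing at y≥0.40, and lower.

```bash
python3 -m handwheel '[{"offset":[-12,0,0],"rot":[0,0,0],"claw":-1},{"offset":[-12,0,25],"rot":[0,0,0],"claw":-1},{"offset":[0,0,30],"rot":[0,0,0],"claw":-1},{"offset":[0,0,25],"rot":[0,0,0],"claw":-1},{"offset":[0,0,12],"rot":[0,0,0],"claw":-1},{"offset":[0,0,6],"rot":[0,0,0],"claw":-1},{"offset":[0,0,4],"rot":[0,0,0],"claw":-1},{"offset":[0,0,0],"rot":[0,0,0],"claw":-1},{"offset":[0,0,0],"rot":[0,0,0],"claw":-1}]'
python3 - <<'E'
from h import *
go([.44,.295,.0365],np.pi/2)
E
```

```text
clock: 12.6
position: [0.4395, 0.294, 0.045]
tool_rot: [3.141, -0.001, 1.573]
force: [-0.2, -0.1, -1.6]
grip_width: 0.0121
clock 12.6 pos [0.4395 0.294  0.045 ] rpy [ 3.141e+00 -1.000e-03  1.573e+00] F [-0.2 -0.1 -1.6] w 0.0121
shift [0.9 0.5 8.5]
rot [ 0.05 -0.04  0.1 ]
shift after rot [1.  0.5 8.5]
```

```bash
python3 -m handwheel '[{"offset":[0,0,3],"rot":[0,0,0],"claw":-1},{"offset":[0,0,3],"rot":[0,0,0],"claw":-1},{"offset":[0,0,1.5],"rot":[0,0,0],"claw":-1},{"offset":[0,0,1.5],"rot":[0,0,0],"claw":-1},{"offset":[0,0,0],"rot":[0,0,0],"claw":-1}]'
```

```text
clock: 13.1
position: [0.4391, 0.2938, 0.0356]
tool_rot: [3.141, 0.0, 1.573]
force: [-2.1, -1.3, 8.1]
grip_width: 0.0119
```

```bash
python3 -m handwheel '[{"offset":[0,0,0],"rot":[0,0,0],"claw":0.2},{"offset":[0,0,0],"rot":[0,0,0],"claw":0.2},{"offset":[0,0,-15],"rot":[0,0,0],"claw":0.2},{"offset":[0,0,-30],"rot":[0,0,0],"claw":0.2},{"offset":[0,0,-40],"rot":[0,0,0],"claw":0.5},{"offset":[0,0,-40],"rot":[0,0,0],"claw":1},{"offset":[0,0,-40],"rot":[0,0,0],"claw":1}]'
python3 - <<'E'
from h import *
f=cam("scene"); a=f["color"][110:310,150:390]
cv2.imwrite(f"pics/f_scene.png",cv2.resize(a,None,fx=2.9,fy=2.9)[:,:,::-1])
W=cloud(f)
m=(W[...,2]>.005)&(W[...,2]<.012)&(W[...,0]>.37)&(W[...,0]<.51)&(W[...,1]>.19)&(W[...,1]<.41)
p=W[m];A=np.c_[p[:,:2],np.ones(len(p))];k=np.linalg.lstsq(A,p[:,2],rcond=None)[0]
print(len(p),k,cv2.minAreaRect(p[:,:2].astype(np.float32)*1000),p[:,2].mean())
go([.477,-.254,.2],1.57)
E
```

```text
clock: 13.8
position: [0.4388, 0.2937, 0.203]
tool_rot: [3.141, -0.0, 1.573]
force: [1.4, -0.4, 0.1]
grip_width: 0.0855
1408 [-0.00048095 -0.00107225  0.00887352] ((439.9147033691406, 299.65106201171875), (218.78607177734375, 133.98939514160156), 88.16048431396484) 0.008353486174464393
clock 13.85 pos [0.4405 0.2953 0.2089] rpy [ 3.136 -0.004  1.573] F [3.3 2.9 9.2] w 0.0855
shift [-549.4   35.3    6.7]
rot [ 0.35 -0.25  0.16]
shift after rot [-549.3   36.9    8.9]
```

View pics/f_scene.png

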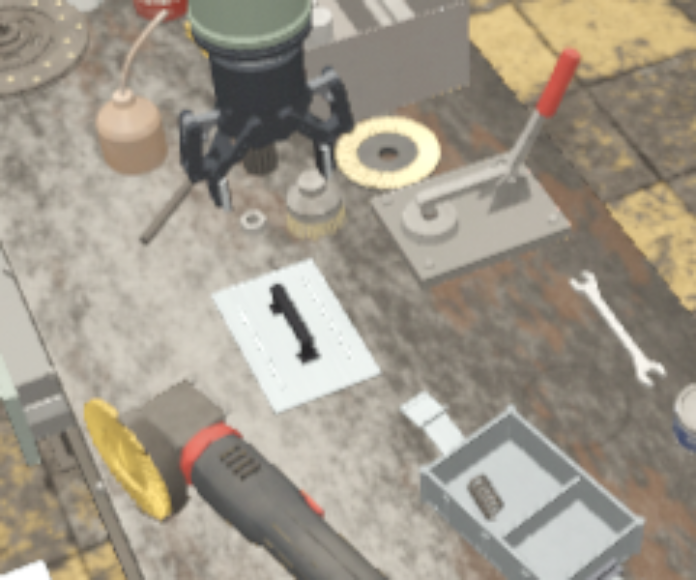

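The lid is flat and released (plate tilt ≈0.001, top at 8 mm), laid at ≈(0.44,0.294), clear of everything. Next is the bearing. First I'll check clearance to the vise.

Run:
```python
from h import *
for n in("scene","top"):
    f=cam(n);W=cloud(f)
    m=(W[...,2]>.022)&(W[...,2]<.2)&(W[...,0]>.36)&(W[...,0]<.6)&(W[...,1]>-.42)&(W[...,1]<-.2)
    p=W[m]; print(n,len(p),p.min(0).round(3) if len(p) else'',p.max(0).round(3) if len(p) else '')
    for x0 in np.arange(.4,.55,.02):
        q=p[(p[:,0]>=x0)&(p[:,0]<x0+.02)]
        if len(q): i=q[:,1].argmax(); print(round(x0,2),q[i].round(3))
    a=f["color"]; a=a[220:300,400:520] if n=="top" else a[320:460,320:460]
    cv2.imwrite(f"pics/g_{n}.png",cv2.resize(a,None,fx=4,fy=4,interpolation=cv2.INTER_CUBIC)[:,:,::-1])
```

```text
scene 2079 [ 0.36  -0.389  0.022] [ 0.595 -0.229  0.111]
0.4 [ 0.416 -0.314  0.09 ]
0.42 [ 0.436 -0.314  0.089]
0.44 [ 0.448 -0.314  0.089]
0.46 [ 0.462 -0.314  0.09 ]
0.48 [ 0.486 -0.315  0.092]
top 1229 [ 0.36  -0.388  0.022] [ 0.597 -0.22   0.111]
0.4 [ 0.415 -0.312  0.07 ]
0.42 [ 0.434 -0.312  0.074]
0.44 [ 0.444 -0.313  0.084]
0.46 [ 0.469 -0.312  0.085]
0.48 [ 0.481 -0.312  0.078]
```

View pics/g_scene.png

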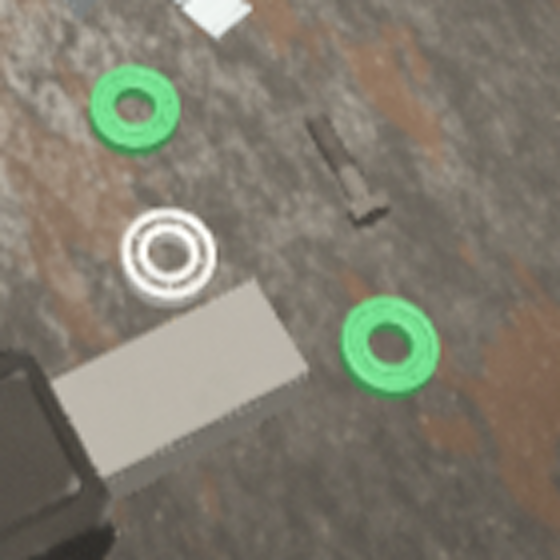

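View pics/g_top.png

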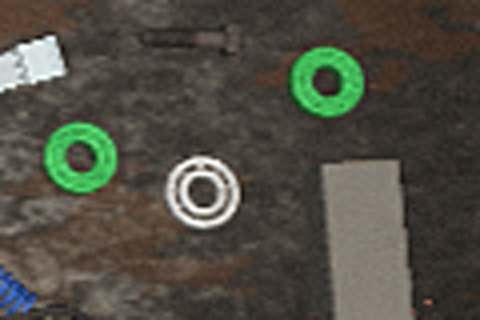

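Confirmed in the crop: the steel ring at top-crop (203,192) is the bearing, and the rings at (80,158) and (327,82) are green decoys. A steel block (top 0.09 m, edge y=-0.313) sits beside it. At tool yaw π/2 the gripper body clears it by about 17 mm.

```bash
python3 -m handwheel '[{"offset":[-25,1,0],"rot":[0,0,0],"claw":1},{"offset":[-45,3,0],"rot":[0,0,0],"claw":1},{"offset":[-48,3,0],"rot":[0,0,0],"claw":1},{"offset":[-48,3,0],"rot":[0,0,0],"claw":1},{"offset":[-48,3,0],"rot":[0,0,0],"claw":1},{"offset":[-48,3,0],"rot":[0,0,0],"claw":1},{"offset":[-48,3,0],"rot":[0,0,0],"claw":1},{"offset":[-48,3,0],"rot":[0,0,0],"claw":1},{"offset":[-48,3,0],"rot":[0,0,0],"claw":1},{"offset":[-48,3,0],"rot":[0,0,0],"claw":1},{"offset":[-48,3,0],"rot":[0,0,0],"claw":1},{"offset":[-40,3,0],"rot":[0,0,0],"claw":1}]'; python3 -m handwheel '[{"offset":[-8,1,0],"rot":[0,0,0],"claw":0.6},{"offset":[0,0,0],"rot":[0,0,0],"claw":0.6},{"offset":[0,0,0],"rot":[0,0,0],"claw":0.6}]';python3 - <<'E'
from h import *
go([.4775,-.2545,.12],np.pi/2)
f=cam("wrist"); cv2.imwrite("pics/h_wrist.png",f["color"][:,:,::-1])
f=cam("scene");a=f["color"][280:440,280:460];W=cloud(f); cv2.imwrite("pics/h_scene.png",cv2.resize(a,None,fx=3.5,fy=3.5)[:,:,::-1])
E
```

```text
clock: 15.15
position: [0.4732, -0.2507, 0.2002]
tool_rot: [-3.141, -0.0, 1.571]
force: [0.7, 0.4, -0.8]
grip_width: 0.0855
clock: 15.45
position: [0.475, -0.2548, 0.2002]
tool_rot: [-3.141, -0.001, 1.573]
force: [0.1, 0.2, -0.7]
grip_width: 0.0683
clock 15.45 pos [ 0.475  -0.2548  0.2002] rpy [-3.141e+00 -1.000e-03  1.573e+00] F [ 0.1  0.2 -0.7] w 0.0683
shift [ 0.3  2.5 80.1]
rot [-0.03 -0.05  0.15]
shift after rot [ 0.3  2.5 80.2]
```

View pics/h_wrist.png

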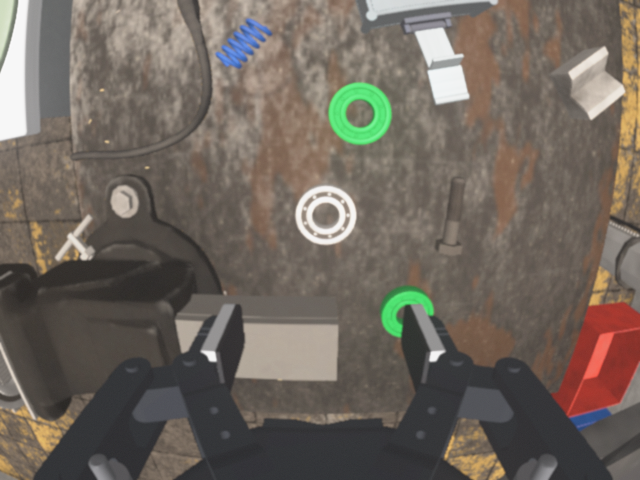

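The wrist view shows the steel ring at (326,215), midway between the fingers (≈222 and ≈425). Descending.

```bash
python3 -m handwheel '[{"offset":[0,1,35],"rot":[0,0,0],"claw":0.6},{"offset":[0,1,45],"rot":[0,0,0],"claw":0.6},{"offset":[0,0.5,45],"rot":[0,0,0],"claw":0.6},{"offset":[0,0,30],"rot":[0,0,0],"claw":0.6},{"offset":[0,0,12],"rot":[0,0,0],"claw":0.6},{"offset":[0,0,4],"rot":[0,0,0],"claw":0.6},{"offset":[0,0,0],"rot":[0,0,0],"claw":0.6}]'
python3 - <<'E'
from h import *
go([.4775,-.2545,.022],np.pi/2)
f=cam("wrist"); cv2.imwrite("pics/i_wrist.png",f["color"][:,:,::-1])
E
```

```text
clock: 16.25
position: [0.4782, -0.2559, 0.0301]
tool_rot: [3.141, 0.0, 1.573]
force: [1.1, -0.2, 0.1]
grip_width: 0.0686
clock 16.25 pos [ 0.4782 -0.2559  0.0301] rpy [3.141 0.    1.573] F [ 1.1 -0.2  0.1] w 0.0686
shift [ 1.4 -0.7  8.1]
rot [0.04 0.01 0.13]
shift after rot [ 1.4 -0.7  8.1]
```

View pics/i_wrist.png

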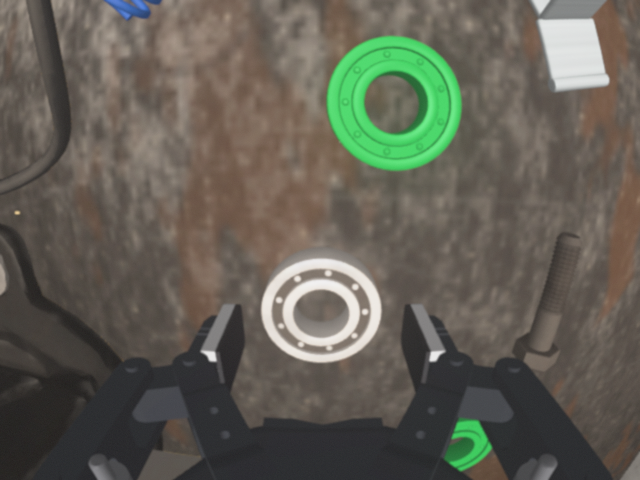

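```bash
python3 -m handwheel '[{"offset":[1,-0.5,5],"rot":[0,0,0],"claw":0.6},{"offset":[0,0,4],"rot":[0,0,0],"claw":0.6},{"offset":[0,0,0],"rot":[0,0,0],"claw":0.6}]'; python3 -m handwheel '[{"offset":[0,0,0],"rot":[0,0,0],"claw":-1},{"offset":[0,0,0],"rot":[0,0,0],"claw":-1},{"offset":[0,0,0],"rot":[0,0,0],"claw":-1},{"offset":[0,0,0],"rot":[0,0,0],"claw":-1}]' 80
```

```text
clock: 16.6
position: [0.4771, -0.2551, 0.0203]
tool_rot: [3.142, 0.0, 1.572]
force: [-0.1, 0.9, 0.4]
grip_width: 0.0679
clock: 17.0
position: [0.4772, -0.2552, 0.021]
tool_rot: [3.141, 0.0, 1.572]
force: [-4.4, 1.8, 15.5]
grip_width: 0.0487
```

```bash
python3 -m handwheel '[{"offset":[0,0,-10],"rot":[0,0,0],"claw":-1},{"offset":[0,0,-35],"rot":[0,0,0],"claw":-1},{"offset":[0,0,-45],"rot":[0,0,0],"claw":-1},{"offset":[0,0,-35],"rot":[0,0,0],"claw":-1},{"offset":[0,0,0],"rot":[0,0,0],"claw":-1}]'
python3 - <<'E'
from h import *
for n in ("top","scene"):
    f=cam(n);C=cloud(f)
    rel=(C[...,:2]-C0)
    m=(C[...,2]>.041)&(C[...,2]<.05)&(abs(C[...,0]-.54)<.09)&(abs(C[...,1])<.115)
    p=C[m][:,:2].astype(np.float32)*1000
    print(n,len(p),cv2.minAreaRect(p))
    a=f["color"]
    a=a[200:300,310:510] if n=="top" else a[220:420,270:470]
    cv2.imwrite(f"pics/j_{n}.png",cv2.resize(a,None,fx=3,fy=3,interpolation=cv2.INTER_CUBIC)[:,:,::-1])
    for r in imaging.mark_of("small_pocket",n)[:2]: print(r["conf"],r["uv"],atz(f,r["uv"],.004))
    for r in imaging.regions_of("case",n)[:1]:
        q=C[r["region"]]; q=q[(q[:,2]>.041)&(q[:,2]<.05)]
        print("region rim",len(q),cv2.minAreaRect(q[:,:2].astype(np.float32)*1000))
go([*case2w(0,-.045),.13],1.8208)
f=cam("wrist"); cv2.imwrite("pics/j_wrist.png",f["color"][:,:,::-1])
E
```

```text
clock: 17.5
position: [0.4789, -0.2561, 0.1502]
tool_rot: [3.135, 0.003, 1.572]
force: [1.1, -0.5, -1.7]
grip_width: 0.0487
top 274 ((544.04931640625, -18.270889282226562), (107.15159606933594, 205.48477172851562), 14.349156379699707)
0.56 [377.9, 245.0] [ 0.55156993 -0.04557524  0.004     ]
region rim 282 ((539.37548828125, 0.6458282470703125), (106.6639404296875, 250.97845458984375), 14.291595458984375)
scene 179 ((502.89410400390625, -10.97332763671875), (34.56657791137695, 168.0470733642578), 14.289213180541992)
0.77 [345.5, 302.2] [ 0.55103699 -0.04706813  0.004     ]
0.46 [419.7, 298.4] [ 0.72303135 -0.12152851  0.004     ]
region rim 176 ((502.91064453125, -11.038299560546875), (34.56657791137695, 167.91297912597656), 14.289213180541992)
clock 17.8 pos [ 0.4766 -0.2548  0.1443] rpy [-3.140e+00 -1.000e-03  1.573e+00] F [ 0.7  0.4 -1. ] w 0.0486
shift [210.1  74.   14.3]
rot [ -0.09  -0.06 -14.22]
shift after rot [185.5 123.3  14.3]
```

View pics/j_wrist.png

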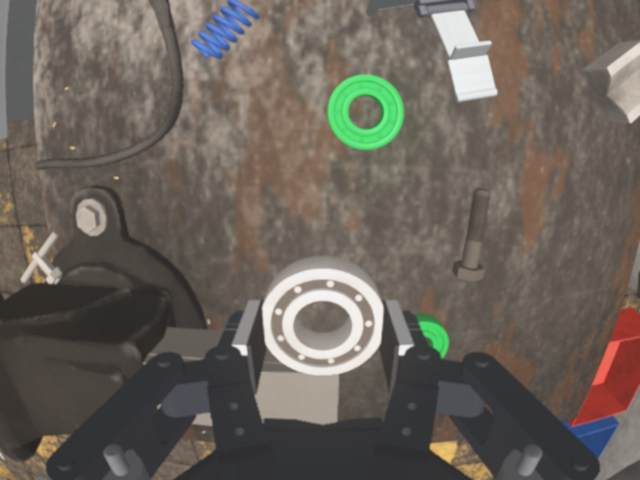

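View pics/j_scene.png

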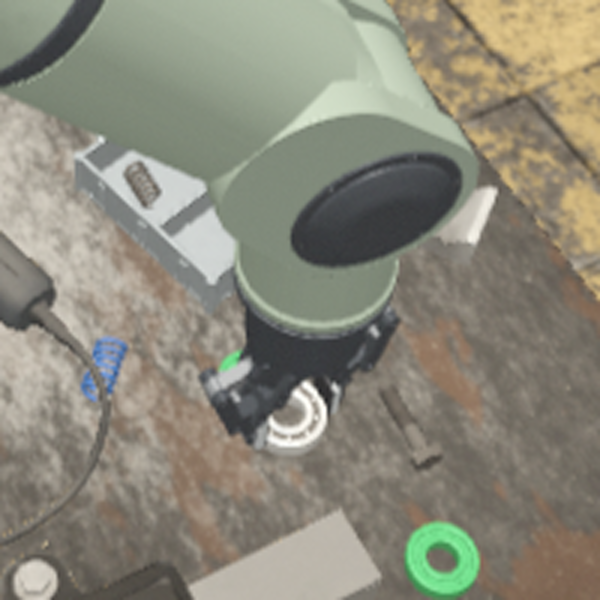

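The bearing is held flat in the wrist view at (322,318), and the pocket estimates agree at (0.5505,-0.0455). Moving over the pocket and turning to the case yaw.

```bash
python3 -m handwheel '[{"offset":[20,7,0],"rot":[0,0,0],"claw":-1},{"offset":[35,13,0],"rot":[0,0,0],"claw":-1},{"offset":[40,14,0],"rot":[0,0,0],"claw":-1},{"offset":[40,14,0],"rot":[0,0,0],"claw":-1},{"offset":[40,14,0],"rot":[0,0,0],"claw":-1},{"offset":[25,8,0],"rot":[0,0,-3],"claw":-1},{"offset":[10,3,0],"rot":[0,0,-7],"claw":-1},{"offset":[0,0,10],"rot":[0,0,-4.2],"claw":-1},{"offset":[0,0,10],"rot":[0,0,0],"claw":-1},{"offset":[0,0,0],"rot":[0,0,0],"claw":-1}]'
python3 - <<'E'
from h import *
go([.5505,-.0453,.028],1.8208)
f=cam("wrist"); cv2.imwrite("pics/k_wrist.png",f["color"][:,:,::-1])
E
```

```text
clock: 18.85
position: [0.5482, -0.0451, 0.1235]
tool_rot: [-3.139, -0.001, 1.818]
force: [-0.1, -0.5, -0.7]
grip_width: 0.0484
clock 18.85 pos [ 0.5482 -0.0451  0.1235] rpy [-3.139e+00 -1.000e-03  1.818e+00] F [-0.1 -0.5 -0.7] w 0.0484
shift [-0.8  2.4 95.5]
rot [-0.16 -0.05 -0.19]
shift after rot [-0.7  2.1 95.5]
```

View pics/k_wrist.png

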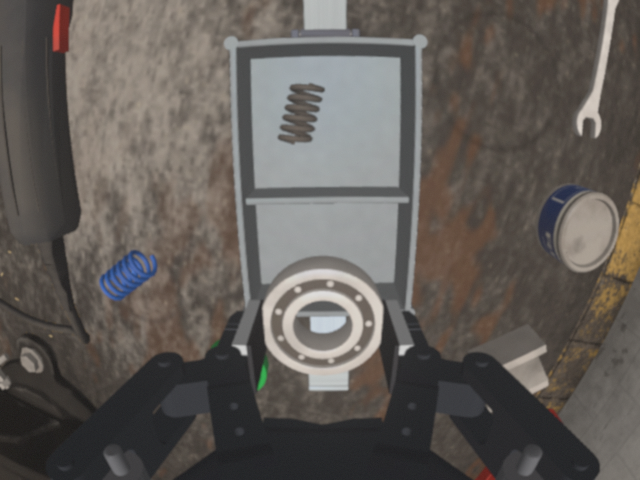

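Aligned with the case: walls at columns 240–418, bearing at 322. I'll correct +2 mm in y and descend in two stages.

```bash
python3 -m handwheel '[{"offset":[-0.5,1,15],"rot":[0,0,0],"claw":-1},{"offset":[0,1,25],"rot":[0,0,0],"claw":-1},{"offset":[0,0,15],"rot":[0,0,0],"claw":-1},{"offset":[0,0,0],"rot":[0,0,0],"claw":-1}]'
python3 - <<'E'
from h import *
go([.5505,-.0453,.028],1.8208)
f=cam("wrist"); cv2.imwrite("pics/l_wrist.png",f["color"][:,:,::-1])
E
```

```text
clock: 19.3
position: [0.5501, -0.0449, 0.0682]
tool_rot: [-3.138, -0.001, 1.82]
force: [-0.5, -0.2, -0.3]
grip_width: 0.0483
clock 19.3 pos [ 0.5501 -0.0449  0.0682] rpy [-3.138e+00 -1.000e-03  1.820e+00] F [-0.5 -0.2 -0.3] w 0.0483
shift [-0.6  0.4 40.2]
rot [-0.18 -0.05 -0.05]
shift after rot [-0.5  0.3 40.2]
```

View pics/l_wrist.png

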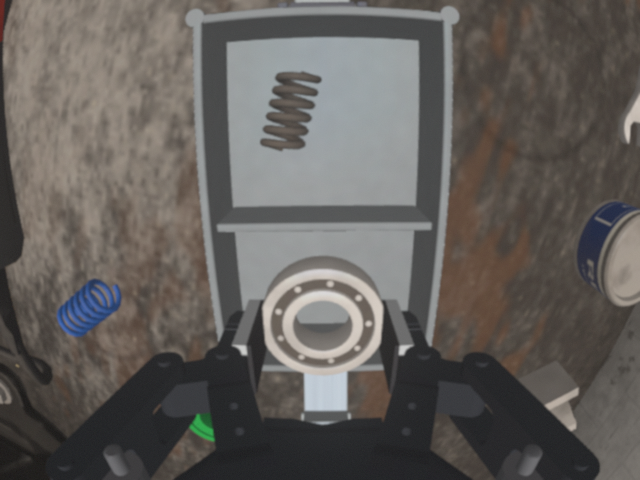

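```bash
python3 -m handwheel '[{"offset":[0,0,10],"rot":[0,0,0],"claw":-1},{"offset":[0,0,10],"rot":[0,0,0],"claw":-1},{"offset":[0,0,5],"rot":[0,0,0],"claw":-1},{"offset":[0,0,0],"rot":[0,0,0],"claw":-1}]'; python3 -m handwheel '[{"offset":[0,0,5],"rot":[0,0,0],"claw":-1},{"offset":[0,0,4],"rot":[0,0,0],"claw":-1},{"offset":[0,0,0],"rot":[0,0,0],"claw":-1}]'
python3 - <<'E'
from h import *
go([.5505,-.0453,.026],1.8208)
f=cam("wrist"); cv2.imwrite("pics/m_wrist.png",f["color"][:,:,::-1])
E
```

```text
clock: 19.75
position: [0.551, -0.0448, 0.0446]
tool_rot: [-3.141, -0.0, 1.82]
force: [-1.0, 0.8, -0.3]
grip_width: 0.0483
clock: 20.05
position: [0.5511, -0.0448, 0.0359]
tool_rot: [-3.141, -0.0, 1.82]
force: [-1.0, -0.6, -0.4]
grip_width: 0.0489
clock 20.05 pos [ 0.5511 -0.0448  0.0359] rpy [-3.141 -0.     1.82 ] F [-1.  -0.6 -0.4] w 0.0489
shift [-0.3 -0.7  9.9]
rot [-0.03 -0.01 -0.02]
shift after rot [-0.3 -0.7  9.9]
```

View pics/m_wrist.png

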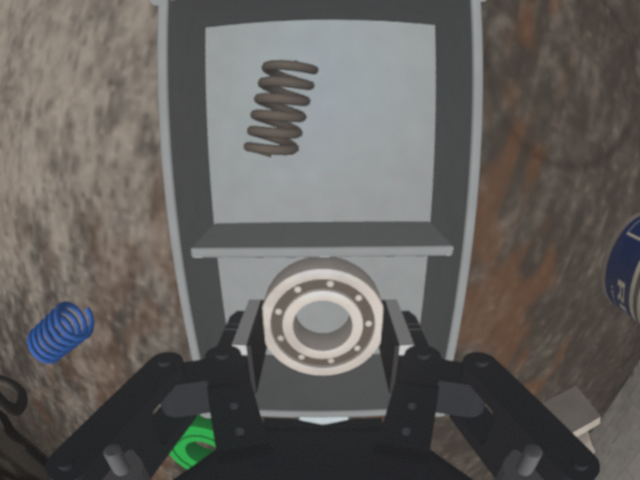

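No contact yet, and the bearing sits clear between the partition and the end wall. Lowering to the floor.

```bash
python3 -m handwheel '[{"offset":[0,0,4],"rot":[0,0,0],"claw":-1},{"offset":[0,0,3],"rot":[0,0,0],"claw":-1},{"offset":[0,0,2],"rot":[0,0,0],"claw":-1},{"offset":[0,0,0],"rot":[0,0,0],"claw":-1}]'
```

```text
clock: 20.5
position: [0.5511, -0.0448, 0.027]
tool_rot: [-3.141, -0.0, 1.82]
force: [-0.9, 0.6, -1.4]
grip_width: 0.0489
```

```bash
python3 -m handwheel '[{"offset":[0,0,1.5],"rot":[0,0,0],"claw":-1},{"offset":[0,0,0],"rot":[0,0,0],"claw":0.3},{"offset":[0,0,0],"rot":[0,0,0],"claw":0.3},{"offset":[0,0,0],"rot":[0,0,0],"claw":0.3}]'; python3 -m handwheel '[{"offset":[0,0,-10],"rot":[0,0,0],"claw":0.3},{"offset":[0,0,-25],"rot":[0,0,0],"claw":0.3},{"offset":[0,0,-40],"rot":[0,0,0],"claw":0.3},{"offset":[0,0,-40],"rot":[0,0,0],"claw":0.3},{"offset":[0,0,-40],"rot":[0,0,0],"claw":0.3},{"offset":[0,0,0],"rot":[0,0,0],"claw":0.3}]'
python3 - <<'E'
from h import *
f=cam("wrist"); cv2.imwrite("pics/n_wrist.png",f["color"][:,:,::-1])
f=cam("scene"); a=f["color"][220:420,220:460]; cv2.imwrite("pics/n_scene.png",cv2.resize(a,None,fx=2.9,fy=2.9)[:,:,::-1])
E
```

```text
clock: 20.9
position: [0.5514, -0.0449, 0.0259]
tool_rot: [3.141, -0.0, 1.82]
force: [-0.4, 0.2, -0.4]
grip_width: 0.0555
clock: 21.5
position: [0.5534, -0.0448, 0.1864]
tool_rot: [3.134, 0.002, 1.82]
force: [0.2, -0.7, -0.9]
grip_width: 0.0556
```

View pics/n_wrist.png

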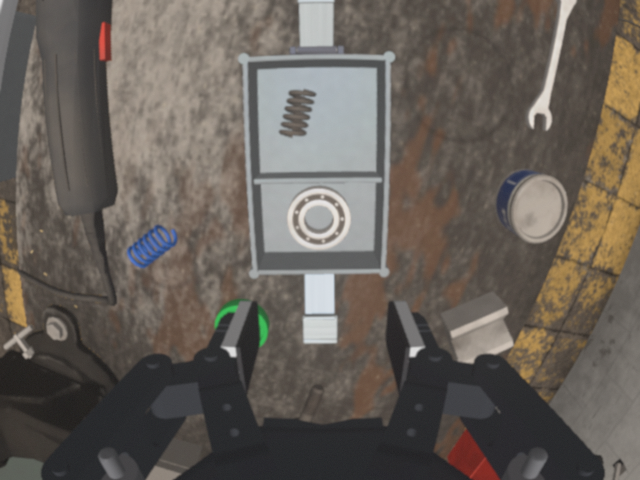

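View pics/n_scene.png

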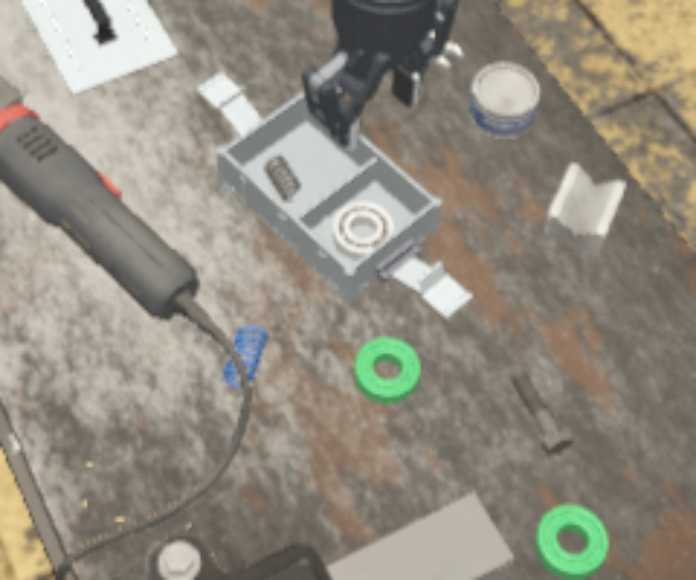

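The bearing lies flat in the small pocket, at wrist (319,218). Both clips are open and the spring is in place. One numeric check before handing in.

Run:
```python
from h import *
f=cam("scene");W=cloud(f)
c=case2w(0,-.045)
d=W[...,:2]-c; cs,sn=np.cos(YAW),np.sin(YAW)
lx=cs*d[...,0]+sn*d[...,1]; ly=-sn*d[...,0]+cs*d[...,1]
m=(abs(lx)<.045)&(abs(ly)<.031)&(W[...,2]>.0145)&(W[...,2]<.026)
q=np.c_[lx[m],ly[m],W[...,2][m]]; q=q[np.hypot(q[:,0],q[:,1])<.034]
print(len(q),q.min(0).round(4),q.max(0).round(4),np.median(q[:,2]))
k=np.linalg.lstsq(np.c_[q[:,:2],np.ones(len(q))],q[:,2],rcond=None)[0];print("tilt",k)
print(cv2.minEnclosingCircle(q[:,:2].astype(np.float32)*1000))
go([.55,-.045,.2],1.82)
```

```text
218 [-0.0265 -0.0207  0.0149] [0.0278 0.0266 0.0244] 0.01847484082854154
tilt [0.00178301 0.00426889 0.01849475]
((0.7330271601676941, 0.10985871404409409), 27.280691146850586)
clock 21.65 pos [ 0.5511 -0.045   0.1812] rpy [3.141 0.    1.82 ] F [-0.3 -0.4 -1.1] w 0.0553
shift [  0.3  -1.1 -18.8]
rot [0.02 0.02 0.01]
shift after rot [  0.3  -1.1 -18.8]
```

The bearing is centred within about 1 mm, its top is at 18.5 mm (on the floor), and tilt is about 0.004. Handing in.

```bash
python3 -c "
from workcell import bot
print(bot.job_done())"
```

```text
the job is handed in; nothing more can be done
None
```

The job is done and handed in at about 22 s on the robot's clock, out of the 64 s allowed; the hand-in itself gives no verdict.

- **Clips:** I pushed both open with closed fingertips while the lid was still on the case. The pictures show both lying open; I did not measure their angles.
- **Lid:** I lifted it by its handle and laid it right way up on the bench to the left, at about (0.44, 0.294). The depth check after release gave its plate top at about 8 mm with a tilt of about 0.001. A last picture still showed it there.
- **Bearing:** I used the steel ring; the two green ones were left alone. It lies flat in the small pocket, within about 1 mm of the centre, with its top at 18.5 mm and a tilt of about 0.004.
- **Other things:** The coil spring is still in the big pocket, and the robot was clear of everything. The bolt, blue spring and punch were not touched, but I did not measure their positions again at the end.

Two readings were off along the way:
- **Contact force:** the fingertips pressed lightly, about 11 N when closing on the handle and 15 N when closing on the bearing.
- **Gripper opening:** it read 2 to 3 mm less than the true widths.

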